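# Check that a trolley's brake lever stops short of the bar

## Robot

A 7-joint arm with a two-finger parallel gripper is mounted at the origin on a cart in front of the work surface, level with it; the furniture and walls round the work are solid. World frame = base frame: x ahead of the robot, y to its left, z up, the work surface at z = 0. Lengths are in m, angles in rad, forces in N, time in s.
With the tool pointing down it reaches from about 0.4 to 0.9 m from the base axis. Payload 5.6 kg.
Tool frame: the origin (TCP) lies midway between the tips of the shut fingers; the grasp point (between the pads) lies 19 mm behind it (env.pinch_z is the z of the grasp point in the tool frame, in m); z points along the fingers, y is the direction in which the jaws open and shut (so a half turn about z gives the same grasp; the last joint's range is limited). The gripper opens to 92 mm and grips with 3 to 60 N. Pads are 20 mm wide; open, the fingers measure 128 mm over their backs; the gripper's body (75 mm by 189 mm) begins 69 mm behind the grasp point.
Start: joints at [1.166, 0.468, -0.012, 1.603, 0.006, 1.071, -0.056], TCP at [0.23, -0.608, 0.215] pointing down, gripper open.
Joint ranges: [-2.53, 2.53], [-0.31, 2.02], [-1.57, 1.55], [0.28, 2.44], [-1.29, 4.43], [0.15, 1.84], [-2.92, 2.92]. Speed limits (rad/s): [2.57, 2.57, 3.14, 3.14, 3.14, 3.14, 3.14].

## Interface

Orientations are given as a 3x3 rotation matrix whose columns are the frame's x, y, z axes.
In Python, from cell import env gives the robot as it stands.
- The arm moves only by the tool jog_arm, never from a script. Its argument "commands" is a list of rows, each an object of numbers: "claw": the finger opening in mm, from 0 to 91.9; "dx", "dy", "dz": the shift along the tool's x, y, z scaled (see below); "yaw": the turn about the tool's z scaled (see below). In form: [{"claw": .., "dx": .., "dy": .., "dz": .., "yaw": ..}, ...]. A call has 1 to 12 rows; each row shifts and turns the commanded pose from where the row before left it, along the tool's axes as they then stand; what a row does not reach is not made up. The controller multiplies each number of a shift by 50 mm and each number of a turn by 5 degrees. A row lasts 1/8 s, in which the tool goes at most 62.5 mm and 10.7 degrees, less where a joint would pass 70% of its speed; a pose out of reach is approached as far as the arm can. A call with a number of a shift or a turn outside -1 to 1 is refused whole. A call with a gripper value outside its range is refused whole. The fingers move at their own pace and stop on an object; the grip force is fixed at half the most. Time passes only in rows, so rows that do not move let the fingers close. It gives the time, the measured TCP pose, the force and the opening at its end, in the units of the state.
- env.state(): the state, without advancing time (a new reading comes with each control period).
- env.capture(name): name is "side" or "top"; returns the picture (400x640x3 uint8, blue, green, red); there is no depth.
- env.camera_params(name): a dict with "K" (3x3 intrinsics, pixels), "view" (4x4, takes a point from world to camera coordinates). Camera axes: x right, y down, z forward; pixel columns grow to the right and rows downward; lengths in m; the calibration is good to about 2 mm. A picture is of the moment at which its call begins. camera_params takes no time and is no camera call.
- env.hand_in(): hands the job in, once; it reports no verdict.
The state is a dict: "time": time; "qpos": joint angles; "qvel": joint speeds; "tau": joint torques, N m; "eef_pos": TCP position; "ee_rot": TCP orientation; "force": force on the tool from outside, world axes, zero at the start; "wrist_torque": the same for the moment, N m; "width": finger opening in m.
Only numpy, scipy, OpenCV 4.12 (cv2) and the standard library are available. Lean on these libraries where they do the work, as an engineer would, in place of code of your own. Each camera call takes 0.05 s, during which the arm holds its last target. There are 200 camera calls.

## Task

Test the red hand-brake lever on the trolley handle that is clamped in the bench stand: with the fingertips or the outside of the fingers, press it in towards the handle bar until it stops, let it spring all the way back out, then press it in to its stop a second time and finish while still holding it pressed there, so that the gap left to the bar can be inspected. Do not grip the lever or force it past its stop, keep off the bar itself, and leave the jar, the weight and the blue spanner lying round it alone.

Things in the scene. Friction and masses are not known exactly. Their poses are not given: they have to be found in the camera images.
- stand: Grey bench stand fixed to the table: foot plate 120 x 120 x 12 mm, a post, a clamp holding a level bar 130 mm up. Origin: centre of the plate's underside, on the table. y runs along the bar (-117 to +115 mm), z up; x is the pressing direction, from the lever side to the bar. Lever pivot at x -46, y +79 mm, free end near y -65 mm; black bracket round the pivot, 113 to 147 mm up.
- grip: The handle bar, fixed: steel tube 27 mm in diameter, with a black rubber sleeve up to 37 mm in diameter on the half beside the lever's free end. Origin on the bar's axis, mid-length, 130 mm above the table; axes as the stand's (y along the bar). Nothing may press on it.
- lever (a joint): Turn of the red lever about its upright pivot (rad): 0 = fully out, where a spring returns it; grows as it is pressed towards the bar (counterclockwise from above); 0.35 = firm stop, with 20 to 30 mm of air left to the bar. Pressing at lever_face takes about 2.3 N at first and 8 N at the stop.
- lever_face (a point): Middle of the pressed outer face of the red lever, 110 mm from the pivot, 130 mm above the table; moves with the lever, 38 mm to the stop. x points square into the face (press this way), -y to the free end, z up. Blade 12 mm thick, 20 mm tall; flat from 75 mm on the pivot side to 28 mm on the free side, then a round end 24 mm wide. Free space below and outside.
- lever_pivot (a point): Centre of the lever's upright pivot, level with the middle of the blade, 6 mm behind the plane of the pressed face; axes as lever_face.
- sample_jar: Loose sample jar with yellow lid, 50 mm in diameter, 77 mm tall, 12 to 20 cm from the bar on the lever's side. Origin: centre of its underside.
- weight: Loose grey check weight, 24 mm in diameter, 28 mm tall, on the same side. Origin: centre of its underside.
- spanner: Loose blue plastic blade spanner, 43 x 143 x 9 mm, lying flat on the other side of the bar. Origin: centre of its underside.

How it is judged:
On the way, in this order (a step that is already met when the one before it is completed fails the run):
1. the lever is pressed in to its stop by the fingers (value of joint lever above 0.325 rad and contact force between the fingers and lever above 2 N), for 0.2 s.
2. the lever is let go and is fully out again (value of joint lever below 0.03 rad and contact force between the fingers and lever below 0.5 N), for 0.1 s.
3. the lever is pressed in to its stop a second time (all of step 1), for 0.3 s.
At the end, for the whole second after the job is handed in: The lever is held still at its stop (joint above 0.325 of 0.35 rad) by the fingers, which press on it with more than 2 N; jar, weight and spanner are within 15 mm of where they stood (all of step 3 and velocity of joint lever below 0.05 rad/s and distance of each of sample_jar, weight, spanner from where it was at the start of the episode below 0.015 m); the arm keeps its last pose, push and grip.
It fails at once if the lever is forced: the fingers press on it with more than 40 N (contact force between the fingers and lever above 40 N).
It fails at once if the lever is taken between the fingers (the grasp point lies inside the blade while they touch it) (contact force between the fingers and lever above 0.5 N and x of the grasp point in the frame of lever_face between 0 and 0.012 m and y of the grasp point in the frame of lever_face between -0.05 and 0.11 m and z of the grasp point in the frame of lever_face between -0.022 and 0.022 m).
It fails at once if the robot presses on the handle bar with more than 3 N (contact force between any of the fingers, the arm and grip above 3 N).
It fails at once if the jar, the weight or the spanner is lifted, carried or pushed more than 15 mm away (distance of any of sample_jar, weight, spanner from where it was at the start of the episode above 0.015 m).
It also fails if it takes over 48 s, if anything falls off the work surface, if the arm or the gripper's body presses on something with over 40 N, if the wrist force passes 120 N, or if a joint passes its speed limit or range.

## Working session

There is one attempt and no reset: what is moved stays moved. The work goes in short steps, Python scripts to look and compute and a tool call to move; the robot and the scene stay as the last step left them, time stands still between calls to the robot, and variables do not carry over. Pictures are saved under pics/ and viewed, about 8 in all and at most 12, crops included, and the job is handed in when it is done.

Besides the shell and the picture viewer there is one more tool, called after "Request:" as a command line: name --argument value ..., lists and objects as JSON in quotes. jog_arm: Moves the arm, as the interface text tells. Its arguments: {"type":"object","properties":{"commands":{"type":"array","items":{"type":"object","properties":{"claw":{"type":"number"},"dx":{"type":"number","minimum":-1,"maximum":1},"dy":{"type":"number","minimum":-1,"maximum":1},"dz":{"type":"number","minimum":-1,"maximum":1},"yaw":{"type":"number","minimum":-1,"maximum":1}}}}},"required":["commands"]}

```bash
mkdir -p pics; python3 - <<'E'
from cell import env
import cv2,numpy as np
np.set_printoptions(precision=4,suppress=True)
for n in("top","side"):
    cv2.imwrite(f"pics/{n}0.png",env.capture(n)); p=env.camera_params(n); print(n,p["K"],p["view"])
s=env.state();print({k:np.round(v,3) for k,v in s.items()},env.pinch_z)
E
```

```text
top [[408.7488   0.     320.6126]
 [  0.     408.7488 199.3579]
 [  0.       0.       1.    ]] [[-0.0476 -0.9989 -0.0001  0.3108]
 [-0.9782  0.0466 -0.2024  0.5501]
 [ 0.2022 -0.0095 -0.9793  0.8456]
 [ 0.      0.      0.      1.    ]]
side [[476.3057   0.     318.1687]
 [  0.     476.3057 195.308 ]
 [  0.       0.       1.    ]] [[-0.0415  0.999  -0.0152 -0.2332]
 [ 0.7158  0.0191 -0.698  -0.3294]
 [-0.697  -0.0399 -0.7159  1.3196]
 [ 0.      0.      0.      1.    ]]
{'time': np.float64(0.1), 'qpos': array([ 1.166,  0.468, -0.012,  1.604,  0.006,  1.071, -0.056]), 'qvel': array([-0.001, -0.002,  0.002, -0.002,  0.   , -0.   ,  0.001]), 'tau': array([  0.002, -52.164,  -0.012, -24.436,  -0.057,   0.014,   0.   ]), 'eef_pos': array([ 0.23 , -0.607,  0.214]), 'ee_rot': array([[ 0.935,  0.354, -0.001],
       [ 0.354, -0.935,  0.001],
       [-0.   , -0.002, -1.   ]]), 'force': array([-1.235, -0.251, -0.417]), 'wrist_torque': array([-0.002, -0.032,  0.01 ]), 'width': np.float64(0.092)} -0.0187
```

View pics/top0.png

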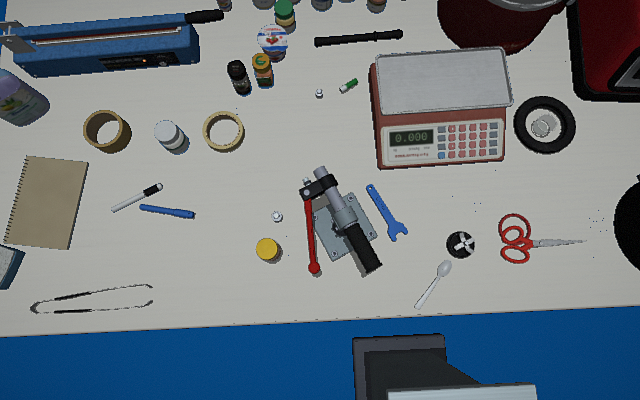

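View pics/side0.png

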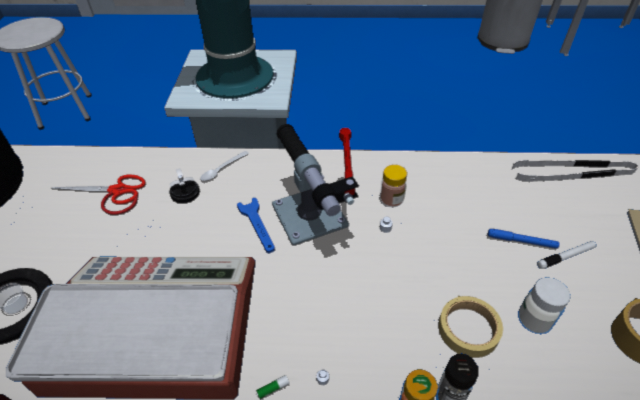

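The top view shows the bar running from about (320,172) to (372,268). The lever goes from its pivot at about (310,190) to its free end at about (314,268). The jar is at (268,250), the weight at (277,216) and the spanner at (388,212). The side view agrees. I'll crop in for better pixels.

```bash
python3 - <<'E'
import cv2,numpy as np
a=cv2.imread("pics/top0.png")[155:285,245:415]; b=cv2.imread("pics/side0.png")[115:255,230:420]
a=cv2.resize(a,(680,520),interpolation=cv2.INTER_CUBIC)[:, :400+280]; 
cv2.imwrite("pics/topc.png",a); cv2.imwrite("pics/sidec.png",cv2.resize(b,None,fx=4,fy=4,interpolation=cv2.INTER_CUBIC))
E
```

```text
(no output)
```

View pics/topc.png

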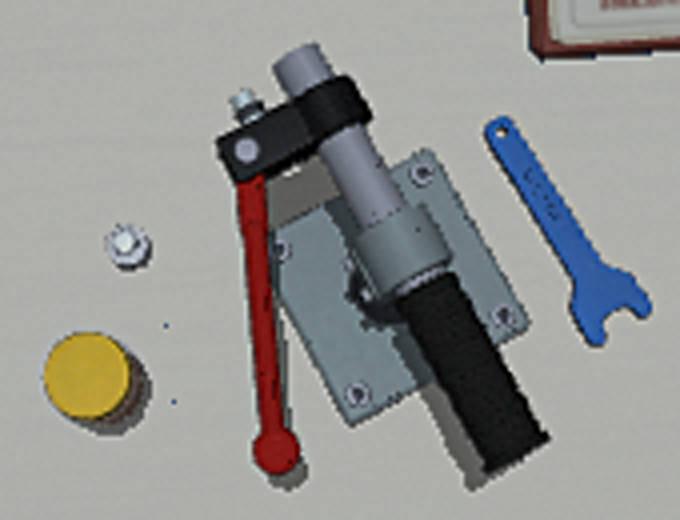

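View pics/sidec.png

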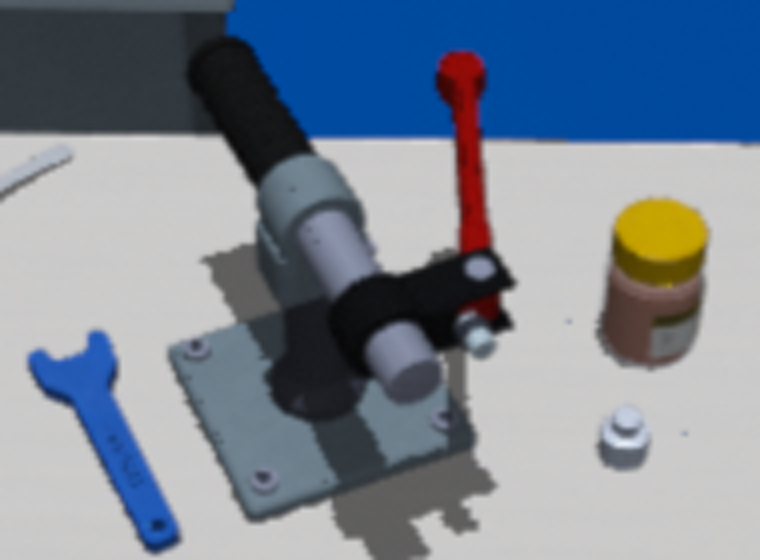

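```bash
cat > h.py <<'E'
import numpy as np
from cell import env
np.set_printoptions(precision=4,suppress=True)
def ray(n,u,v,z):
    p=env.camera_params(n);R=p["view"][:3,:3];t=p["view"][:3,3];c=-R.T@t
    d=R.T@np.linalg.solve(p["K"],[u,v,1]);return c+d*(z-c[2])/d[2]
T=lambda u,v,z:ray("top",245+u/4,155+v/4,z)
S=lambda u,v,z:ray("side",230+u/4,115+v/4,z)
E
python3 - <<'E'
from h import *
for n,t,s,z in[("pivot",(246,150),(480,268),.148),("ball",(277,451),(461,72),.14),("jar",(86,376),(660,231),.077),("weight",(128,240),(627,420),.028),
 ("cFar",(428,150),(255,515),.012),("cR",(530,327),(170,347),.012),("cL",(350,425),None,.012),("cLf",None,(472,440),.012),("spT",(500,120),(160,545),.009),("spB",(600,345),(95,335),.009)]:
    print(n,T(*t,z) if t else "",S(*s,z) if s else "")
print("barend",T(302,62,.13),T(515,452,.14))
E
```

```text
pivot [0.5606 0.3124 0.148 ] [0.5645 0.3132 0.148 ]
ball [0.4129 0.3037 0.14  ] [0.4216 0.3051 0.14  ]
jar [0.459  0.4031 0.077 ] [0.4632 0.4033 0.077 ]
weight [0.5388 0.3841 0.028 ] [0.5427 0.387  0.028 ]
cFar [0.5863 0.2101 0.012 ] [0.5925 0.2126 0.012 ]
cR [0.4806 0.1587 0.012 ] [0.4858 0.1611 0.012 ]
cL [0.4304 0.2639 0.012 ] 
cLf  [0.5435 0.3138 0.012 ]
spT [0.6029 0.1666 0.009 ] [0.6091 0.1696 0.009 ]
spB [0.4688 0.1192 0.009 ] [0.4755 0.1211 0.009 ]
barend [0.6095 0.2823 0.13  ] [0.407 0.189 0.14 ]
```

Request:
jog_arm --commands '[{"claw":0,"dz":-1},{"claw":0,"dz":-1},{"claw":0,"dz":-1},{"claw":0,"dx":0.7,"dy":-0.7},{"claw":0,"dx":0.7,"dy":-0.7},{"claw":0,"dx":0.7,"dy":-0.7},{"claw":0,"dx":0.7,"dy":-0.7},{"claw":0,"dx":0.7,"dy":-0.7},{"claw":0,"dx":0.7,"dy":-0.7},{"claw":0,"dx":0.7,"dy":-0.7},{"claw":0,"dx":0.7,"dy":-0.7},{"claw":0,"dx":0.7,"dy":-0.7}]'

```text
$.commands[0]: bad value
```

Request:
jog_arm --commands '[{"claw":0,"dx":0,"dy":0,"dz":-1,"yaw":0},{"claw":0,"dx":0,"dy":0,"dz":-1,"yaw":0},{"claw":0,"dx":0,"dy":0,"dz":-1,"yaw":0},{"claw":0,"dx":0.7,"dy":-0.7,"dz":0,"yaw":0},{"claw":0,"dx":0.7,"dy":-0.7,"dz":0,"yaw":0},{"claw":0,"dx":0.7,"dy":-0.7,"dz":0,"yaw":0},{"claw":0,"dx":0.7,"dy":-0.7,"dz":0,"yaw":0},{"claw":0,"dx":0.7,"dy":-0.7,"dz":0,"yaw":0},{"claw":0,"dx":0.7,"dy":-0.7,"dz":0,"yaw":0},{"claw":0,"dx":0.7,"dy":-0.7,"dz":0,"yaw":0},{"claw":0,"dx":0.7,"dy":-0.7,"dz":0,"yaw":0},{"claw":0,"dx":0.7,"dy":-0.7,"dz":0,"yaw":0}]'

```text
time: 1.6
eef_pos: [0.4134, -0.2002, 0.3644]
ee_rot: [[0.935, 0.354, -0.0], [0.354, -0.935, -0.0], [-0.0, 0.0, -1.0]]
force: [0.0, 0.3, -0.8]
width: 0.0006
```

Request:
jog_arm --commands '[{"claw":0,"dx":0.4,"dy":-0.94,"dz":0,"yaw":0},{"claw":0,"dx":0.4,"dy":-0.94,"dz":0,"yaw":0},{"claw":0,"dx":0.4,"dy":-0.94,"dz":0,"yaw":0},{"claw":0,"dx":0.4,"dy":-0.94,"dz":0,"yaw":0},{"claw":0,"dx":0.4,"dy":-0.94,"dz":0,"yaw":0},{"claw":0,"dx":0.4,"dy":-0.94,"dz":0,"yaw":0},{"claw":0,"dx":0.4,"dy":-0.94,"dz":0,"yaw":0},{"claw":0,"dx":0.4,"dy":-0.94,"dz":0,"yaw":0},{"claw":0,"dx":0.4,"dy":-0.94,"dz":0,"yaw":0},{"claw":0,"dx":0.4,"dy":-0.94,"dz":0,"yaw":0},{"claw":0,"dx":0.4,"dy":-0.94,"dz":0,"yaw":0},{"claw":0,"dx":0,"dy":0,"dz":0,"yaw":0}]'

```text
time: 3.1
eef_pos: [0.4339, 0.3633, 0.3635]
ee_rot: [[0.933, 0.36, -0.003], [0.36, -0.933, 0.002], [-0.003, -0.003, -1.0]]
force: [-0.4, -1.1, 0.3]
width: 0.0002
```

Request:
jog_arm --commands '[{"claw":0,"dx":0.1,"dy":-0.1,"dz":0.8,"yaw":0},{"claw":0,"dx":0,"dy":0,"dz":0.8,"yaw":0},{"claw":0,"dx":0,"dy":0,"dz":0.8,"yaw":0},{"claw":0,"dx":0,"dy":0,"dz":0.8,"yaw":0},{"claw":0,"dx":0,"dy":0,"dz":0.8,"yaw":0},{"claw":0,"dx":0,"dy":0,"dz":0.8,"yaw":0},{"claw":0,"dx":0,"dy":0,"dz":0.1,"yaw":0},{"claw":0,"dx":0,"dy":0,"dz":0,"yaw":0},{"claw":0,"dx":0,"dy":0,"dz":0,"yaw":0}]'

```text
time: 4.22
eef_pos: [0.4398, 0.3666, 0.1214]
ee_rot: [[0.935, 0.354, 0.002], [0.354, -0.935, 0.002], [0.003, -0.001, -1.0]]
force: [-0.5, 0.3, -0.4]
width: 0.0006
```

```bash
python3 - <<'E'
from h import *;import cv2
a=env.capture("top")[140:300,220:420];b=env.capture("side")[75:255,230:430]
cv2.imwrite("pics/c1.png",cv2.resize(np.vstack([a,b[:160]]) if 0 else np.hstack([a,b[:160]]),None,fx=2,fy=2,interpolation=cv2.INTER_CUBIC))
E
```

```text
(no output)
```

View pics/c1.png

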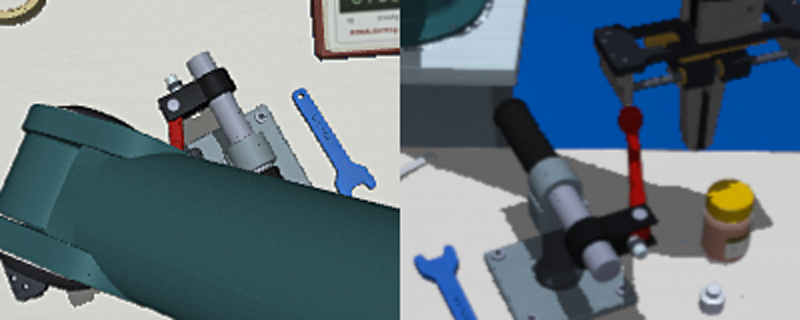

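The fingers are outside the lever, beside its free end, and all the objects are undisturbed. I'll lower slightly and approach until they touch.

Request:
jog_arm --commands '[{"claw":0,"dx":0,"dy":0.2,"dz":0.14,"yaw":0},{"claw":0,"dx":0,"dy":0.2,"dz":0,"yaw":0},{"claw":0,"dx":0,"dy":0.2,"dz":0,"yaw":0},{"claw":0,"dx":0,"dy":0,"dz":0,"yaw":0},{"claw":0,"dx":0,"dy":0,"dz":0,"yaw":0}]'

```text
time: 4.95
eef_pos: [0.4495, 0.3381, 0.1127]
ee_rot: [[0.935, 0.354, 0.0], [0.354, -0.935, 0.0], [0.0, -0.0, -1.0]]
force: [0.4, 0.9, -0.4]
width: 0.0005
```

Request:
jog_arm --commands '[{"claw":0,"dx":0,"dy":0.1,"dz":0,"yaw":0},{"claw":0,"dx":0,"dy":0.1,"dz":0,"yaw":0},{"claw":0,"dx":0,"dy":0,"dz":0,"yaw":0}]'

```text
time: 5.32
eef_pos: [0.453, 0.329, 0.1127]
ee_rot: [[0.935, 0.354, -0.0], [0.354, -0.935, 0.001], [0.0, -0.001, -1.0]]
force: [-1.4, 1.5, -0.6]
width: -0.0
```

Request:
jog_arm --commands '[{"claw":0,"dx":0,"dy":0.1,"dz":0,"yaw":0},{"claw":0,"dx":0,"dy":0.1,"dz":0,"yaw":0},{"claw":0,"dx":0,"dy":0,"dz":0,"yaw":0}]'

```text
time: 5.7
eef_pos: [0.4562, 0.3193, 0.1126]
ee_rot: [[0.935, 0.354, -0.001], [0.354, -0.935, 0.0], [-0.001, -0.001, -1.0]]
force: [-2.7, 3.6, 1.3]
width: 0.0002
```

Request:
jog_arm --commands '[{"claw":0,"dx":0,"dy":0.1,"dz":0,"yaw":0},{"claw":0,"dx":0,"dy":0.1,"dz":0,"yaw":0},{"claw":0,"dx":0,"dy":0.1,"dz":0,"yaw":0},{"claw":0,"dx":0,"dy":0,"dz":0,"yaw":0}]'

```text
time: 6.2
eef_pos: [0.4603, 0.3059, 0.1124]
ee_rot: [[0.935, 0.354, -0.002], [0.354, -0.935, 0.001], [-0.002, -0.002, -1.0]]
force: [-6.6, 4.6, 1.2]
width: 0.0001
```

Request:
jog_arm --commands '[{"claw":0,"dx":0,"dy":0.06,"dz":0,"yaw":0},{"claw":0,"dx":0,"dy":0,"dz":0,"yaw":0}]'

```text
time: 6.45
eef_pos: [0.4609, 0.3034, 0.1124]
ee_rot: [[0.935, 0.355, -0.003], [0.355, -0.935, 0.001], [-0.002, -0.002, -1.0]]
force: [-7.3, 5.4, 1.9]
width: 0.0003
```

Request:
jog_arm --commands '[{"claw":0,"dx":0,"dy":0.06,"dz":0,"yaw":0},{"claw":0,"dx":0,"dy":0,"dz":0,"yaw":0}]'

```text
time: 6.7
eef_pos: [0.4616, 0.3007, 0.1124]
ee_rot: [[0.935, 0.355, -0.003], [0.355, -0.935, 0.001], [-0.003, -0.002, -1.0]]
force: [-8.3, 4.9, 1.3]
width: 0.0005
```

```bash
python3 - <<'E'
from h import *;import cv2
s=env.state();print(s["force"],s["wrist_torque"])
b=env.capture("side")[60:260,240:440]
cv2.imwrite("pics/c2.png",cv2.resize(b,None,fx=3,fy=3,interpolation=cv2.INTER_CUBIC))
E
```

```text
[-8.2639  4.8646  1.3107] [ 1.0446  1.6254 -0.1506]
```

View pics/c2.png

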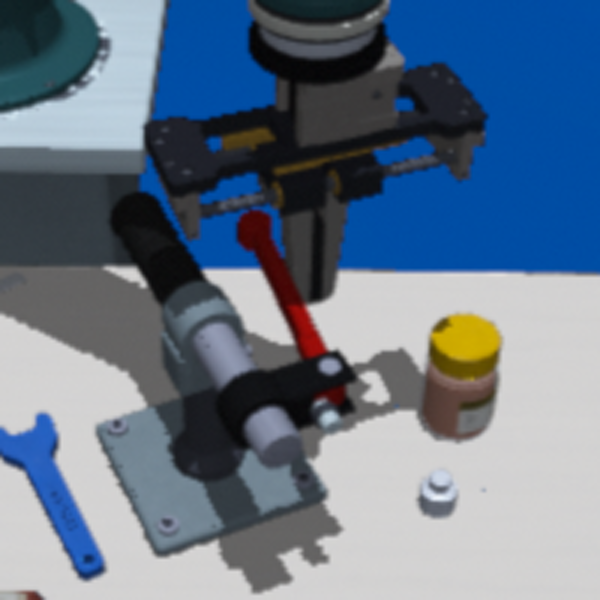

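```bash
python3 - <<'E'
from h import *
for u,v in((255,220),(255,226)):
    b=ray("side",240+u/3,60+v/3,.14)
    p=ray("side",240+330/3,60+366/3,.148); d=b-p; print(b,p,np.hypot(*d[:2]),np.arctan2(d[1],d[0])%(2*np.pi))
b=S(461,72,.14);p=S(480,268,.148);d=b-p;print(np.arctan2(d[1],d[0])%(2*np.pi))
p=env.camera_params("side");V=p["view"]
for q in((.492,.216,.2),(.492,.228,.15)):
    c=p["K"]@(V@[*q,1])[:3];print(((c/c[2])[:2]-[240,60])*3)
E
```

```text
[0.4235 0.2663 0.14  ] [0.5645 0.3132 0.148 ] 0.1486741793040055 3.4625212946944677
[0.4296 0.2665 0.14  ] [0.5645 0.3132 0.148 ] 0.14283220329701657 3.474721549226696
3.198278203204106
[163.6947 210.7709]
[187.7833 277.1439]
```

Request:
jog_arm --commands '[{"claw":0,"dx":0,"dy":0.08,"dz":0,"yaw":0},{"claw":0,"dx":0,"dy":0,"dz":0,"yaw":0}]'

```text
time: 7.0
eef_pos: [0.4626, 0.2972, 0.1123]
ee_rot: [[0.935, 0.355, -0.004], [0.355, -0.935, 0.001], [-0.003, -0.002, -1.0]]
force: [-7.6, 6.0, 2.1]
width: 0.0003
```

Request:
jog_arm --commands '[{"claw":0,"dx":0,"dy":0.06,"dz":0,"yaw":0},{"claw":0,"dx":0,"dy":0,"dz":0,"yaw":0}]'

```text
time: 7.25
eef_pos: [0.4633, 0.2948, 0.1124]
ee_rot: [[0.935, 0.356, -0.004], [0.356, -0.935, 0.001], [-0.004, -0.003, -1.0]]
force: [-9.4, 5.5, 2.4]
width: 0.0005
```

Request:
jog_arm --commands '[{"claw":0,"dx":0,"dy":0.04,"dz":0,"yaw":0},{"claw":0,"dx":0,"dy":0,"dz":0,"yaw":0}]'

```text
time: 7.5
eef_pos: [0.4639, 0.2932, 0.1124]
ee_rot: [[0.934, 0.356, -0.004], [0.356, -0.934, 0.002], [-0.004, -0.003, -1.0]]
force: [-9.9, 6.2, 1.2]
width: 0.0007
```

Request:
jog_arm --commands '[{"claw":0,"dx":0,"dy":0.04,"dz":0,"yaw":0},{"claw":0,"dx":0,"dy":0,"dz":0,"yaw":0}]'

```text
time: 7.75
eef_pos: [0.464, 0.2927, 0.1124]
ee_rot: [[0.934, 0.357, -0.005], [0.357, -0.934, 0.004], [-0.003, -0.005, -1.0]]
force: [-9.5, 9.3, -0.1]
width: 0.0004
```

Request:
jog_arm --commands '[{"claw":0,"dx":0,"dy":0.04,"dz":0,"yaw":0},{"claw":0,"dx":0,"dy":0,"dz":0,"yaw":0}]'

```text
time: 8.0
eef_pos: [0.464, 0.2926, 0.1125]
ee_rot: [[0.934, 0.358, -0.005], [0.358, -0.934, 0.006], [-0.002, -0.008, -1.0]]
force: [-12.7, 12.9, -0.2]
width: 0.0005
```

Request:
jog_arm --commands '[{"claw":0,"dx":0,"dy":0.04,"dz":0,"yaw":0},{"claw":0,"dx":0,"dy":0,"dz":0,"yaw":0}]'

```text
time: 8.25
eef_pos: [0.4641, 0.2924, 0.1126]
ee_rot: [[0.933, 0.359, -0.005], [0.359, -0.933, 0.009], [-0.002, -0.01, -1.0]]
force: [-12.4, 16.1, -2.3]
width: 0.0004
```

The position has stopped changing while the force climbs to about 20 N, so this looks like the stop. I'll check the angle in a picture.

```bash
python3 - <<'E'
from h import *;import cv2
im=env.capture("side");s=env.state();print(s["time"],s["force"],s["eef_pos"])
cv2.imwrite("pics/c3.png",cv2.resize(im[100:220,260:400],None,fx=4,fy=4,interpolation=cv2.INTER_CUBIC))
hsv=cv2.cvtColor(im,cv2.COLOR_BGR2HSV);m=((hsv[...,0]<6)|(hsv[...,0]>174))&(hsv[...,1]>150)&(hsv[...,2]>60)
v,u=np.nonzero(m[100:200,280:380]);k=v<v.min()+9;print(u[k].mean()+280,v[k].mean()+100)
b=ray("side",u[k].mean()+280,v[k].mean()+100,.137);p=S(480,268,.148);d=b-p;print(np.arctan2(d[1],d[0])%(2*np.pi)-3.198)
E
```

```text
8.3 [-11.8475  15.7591  -2.2522] [0.464  0.2924 0.1126]
318.13698630136986 136.6164383561644
0.3621482177585533
```

View pics/c3.png

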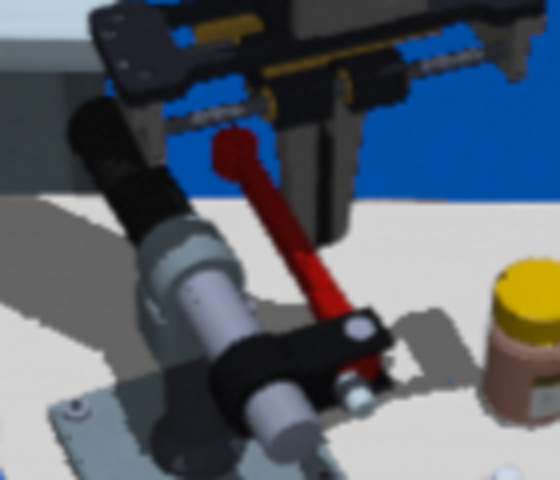

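The lever is parallel to the bar, at about 0.36 rad by image, with clear air left to the sleeve. It's at its stop, so I'll release it.

Request:
jog_arm --commands '[{"claw":0,"dx":0,"dy":0,"dz":0,"yaw":0},{"claw":0,"dx":0,"dy":-0.2,"dz":0,"yaw":0},{"claw":0,"dx":0,"dy":-0.2,"dz":0,"yaw":0},{"claw":0,"dx":0,"dy":-0.2,"dz":0,"yaw":0},{"claw":0,"dx":0,"dy":-0.2,"dz":0,"yaw":0},{"claw":0,"dx":0,"dy":-0.2,"dz":0,"yaw":0},{"claw":0,"dx":0,"dy":-0.2,"dz":0,"yaw":0},{"claw":0,"dx":0,"dy":-0.2,"dz":0,"yaw":0},{"claw":0,"dx":0,"dy":0,"dz":0,"yaw":0},{"claw":0,"dx":0,"dy":0,"dz":0,"yaw":0},{"claw":0,"dx":0,"dy":0,"dz":0,"yaw":0}]'

```text
time: 9.68
eef_pos: [0.4448, 0.3505, 0.1124]
ee_rot: [[0.936, 0.353, -0.0], [0.353, -0.936, -0.001], [-0.0, 0.001, -1.0]]
force: [0.2, 0.5, -0.7]
width: 0.0005
```

```bash
python3 - <<'E'
from h import *;import cv2
im=env.capture("side");s=env.state();print(s["time"],s["force"],s["eef_pos"])
cv2.imwrite("pics/c4.png",cv2.resize(im[100:240,260:420],None,fx=4,fy=4,interpolation=cv2.INTER_CUBIC))
E
```

```text
9.725 [ 1.149  -0.0482  0.2076] [0.4448 0.3505 0.1125]
```

View pics/c4.png

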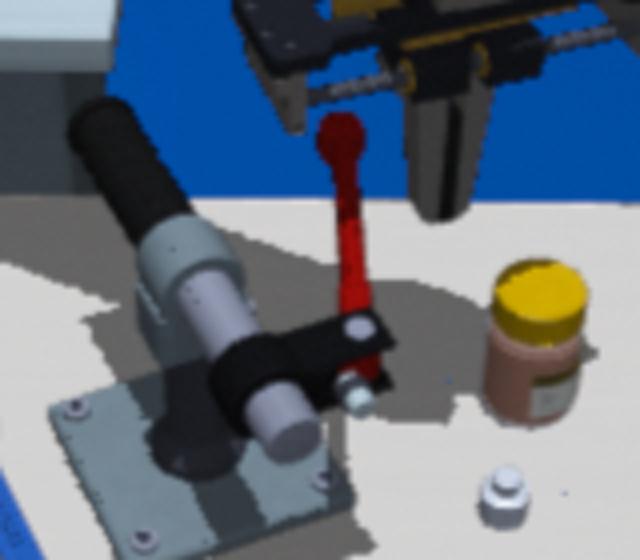

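The ball is back at its first pixel (345,134), so the lever is fully out with the fingers clear of it. Now the second press.

Request:
jog_arm --commands '[{"claw":0,"dx":0,"dy":0.2,"dz":0,"yaw":0},{"claw":0,"dx":0,"dy":0.2,"dz":0,"yaw":0},{"claw":0,"dx":0,"dy":0.15,"dz":0,"yaw":0},{"claw":0,"dx":0,"dy":0.15,"dz":0,"yaw":0},{"claw":0,"dx":0,"dy":0.15,"dz":0,"yaw":0},{"claw":0,"dx":0,"dy":0.15,"dz":0,"yaw":0},{"claw":0,"dx":0,"dy":0.1,"dz":0,"yaw":0},{"claw":0,"dx":0,"dy":0.1,"dz":0,"yaw":0},{"claw":0,"dx":0,"dy":0.06,"dz":0,"yaw":0},{"claw":0,"dx":0,"dy":0.04,"dz":0,"yaw":0},{"claw":0,"dx":0,"dy":0,"dz":0,"yaw":0},{"claw":0,"dx":0,"dy":0,"dz":0,"yaw":0}]'

```text
time: 11.22
eef_pos: [0.4638, 0.2928, 0.1125]
ee_rot: [[0.934, 0.357, -0.005], [0.357, -0.934, 0.003], [-0.004, -0.004, -1.0]]
force: [-9.6, 6.4, 2.3]
width: 0.0005
```

Just at the stop. I'll add a little more pressure for margin.

Request:
jog_arm --commands '[{"claw":0,"dx":0,"dy":0.04,"dz":0,"yaw":0},{"claw":0,"dx":0,"dy":0.03,"dz":0,"yaw":0},{"claw":0,"dx":0,"dy":0,"dz":0,"yaw":0},{"claw":0,"dx":0,"dy":0,"dz":0,"yaw":0},{"claw":0,"dx":0,"dy":0,"dz":0,"yaw":0},{"claw":0,"dx":0,"dy":0,"dz":0,"yaw":0}]'

```text
time: 11.98
eef_pos: [0.4638, 0.2925, 0.1126]
ee_rot: [[0.933, 0.359, -0.005], [0.359, -0.933, 0.007], [-0.003, -0.009, -1.0]]
force: [-11.4, 12.3, -0.2]
width: 0.0005
```

```bash
python3 - <<'E'
from h import *;import cv2
im=env.capture("side");s=env.state();print(s["time"],s["force"],s["eef_pos"],s["qvel"])
cv2.imwrite("pics/c5.png",cv2.resize(im[100:260,230:430],None,fx=4,fy=3.7,interpolation=cv2.INTER_CUBIC))
E
```

```text
12.025 [-10.6694  12.6623  -0.6993] [0.4638 0.2925 0.1126] [ 0.0015 -0.0001  0.0007 -0.      0.0011  0.002  -0.0011]
```

View pics/c5.png

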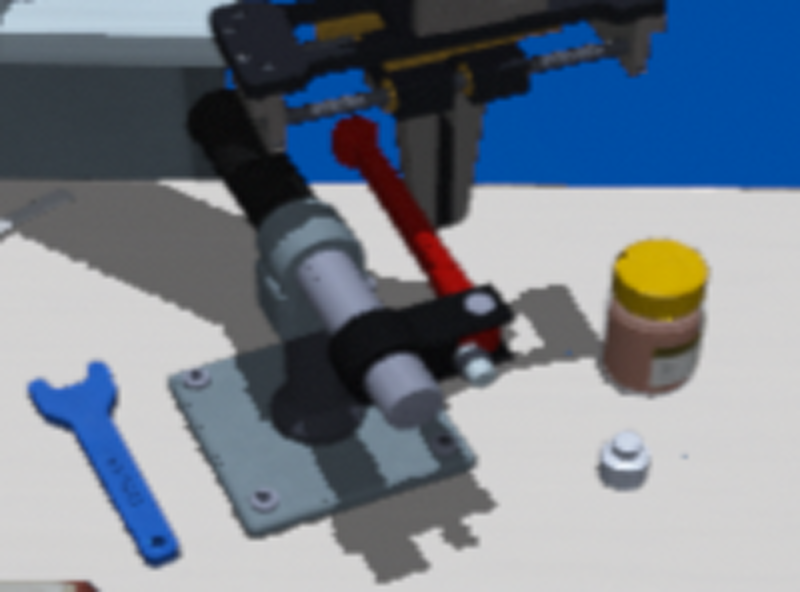

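The lever is at its stop again, with the ball at (355,140) in this crop, the same pose as the first press. The jar, weight and spanner look unmoved, so I'm handing in.

```bash
python3 -c "
from cell import env
print(env.hand_in())"
```

```text
the job is handed in; nothing more can be done
None
```

I pressed the brake lever to its stop with the outside of the closed fingers and let it spring fully back. I then pressed it to the stop again and handed the job in at about 12 s while still holding it there.

- **First press:** the fingertips stopped moving at y ≈ 0.2925 while the force rose to about 20 N. The lever angle measured from the image was about 0.36 rad, against the 0.35 rad stop.
- **Release:** the end of the lever returned to its starting pixel, and the force fell to about 1 N, which is sensor noise.
- **Second press:** the fingers stopped at the same place and held still at about 16 N, with air left between the lever and the bar.
- **Surroundings:** the jar, weight and spanner looked unmoved by eye; I did not measure their final positions.

**Disagreement:** the sideways part of the measured force (along world x) was larger than expected for a straight push, possibly friction or sensor bias. The picture I took to check it showed no other contact, and the total stayed well below 40 N.

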